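# Spin the filling turntable and brake it with the empty can under the spout

## Robot

A 6-joint arm with a two-finger parallel gripper is mounted at the origin on the work surface. World frame = base frame: x ahead of the robot, y to its left, z up, the work surface at z = 0. Lengths are in m, angles in rad, forces in N, time in s.
With the tool pointing down it reaches from about 0.375 to 0.9 m from the base axis. Payload 3.1 kg.
Tool frame: the origin (TCP) lies on the centre line of the jaws, within the pads' length; the fingertips stand 22 mm ahead of it and the grasp point (between the pads) lies 3 mm ahead of it; z points along the fingers, x is the direction in which the jaws open and shut, and the axes are right-handed (so a half turn about z gives the same grasp; the last joint's range is limited). The gripper opens to 87 mm and grips with 3 to 60 N. Pads are 19 mm wide; open, the fingers measure 117 mm over their backs; the gripper's body (75 mm by 190 mm) begins 51 mm behind the grasp point.
Start: joints at [1.099, 0.527, 1.433, -0, 1.181, -0.178], TCP at [0.18, 0.598, 0.245] pointing down, gripper open.
Joint ranges: [-3.08, 3.08], [-0.75, 2.2], [0.22, 2.44], [-1.43, 4.57], [0, 2.65], [-2.85, 2.85]. Speed limits (rad/s): [2.79, 2.79, 3.14, 3.14, 3.14, 3.14].

## Interface

Orientations are given as a unit quaternion [x, y, z, w].
In Python, from rig import robot, camera, order gives the robot as it stands.
- The arm moves only by the shell command python3 -m pendant 'ROWS' [OPENING] [FORCE]. ROWS is JSON, a list of rows, each a list of 2 entries, a list of its own where there are three numbers: the shift along the tool's x, y, z in mm, then the turn about the tool's z in degrees. A call has 1 to 8 rows; each row shifts and turns the commanded pose from where the row before left it, along the tool's axes as they then stand; what a row does not reach is not made up. A row lasts 1/8 s, in which the tool goes at most 62.5 mm and 10.7 degrees, less where a joint would pass 70% of its speed; a pose out of reach is approached as far as the arm can. A call with a gripper value outside its range is refused whole. OPENING is the finger opening in mm, from 0 to 87, set as the call begins (- or left out, the last holds). The fingers move at their own pace and stop on an object; FORCE is the grip in N (left out, the last holds). Time passes only in rows, so rows that do not move let the fingers close. It gives the time, the measured TCP pose, the force and the opening at its end, in the units of the state.
- robot.get_obs(): the state, without advancing time (a new reading comes with each control period).
- camera(name): name is "scene" or "top"; returns a dict with "pixels" (480x640x3 uint8, blue, green, red), "mtx" (3x3 intrinsics, pixels), "R" (3x3) and "t" (3): a world point X has camera coordinates R X + t. Camera axes: x right, y down, z forward; pixel columns grow to the right and rows downward; lengths in m; the calibration is good to about 2 mm. A picture is of the moment at which its call begins. There is no depth.
- order.hand_in(): hands the job in, once; it reports no verdict.
The state is a dict: "time": time; "q": joint angles; "joint_velocities": joint speeds; "joint_torque": joint torques, N m; "position": TCP position; "tool_rot": TCP orientation; "ft_force": force on the tool from outside, world axes, zero at the start; "moment": the same for the moment, N m; "grip_width": finger opening in m.
Only numpy, scipy, OpenCV 4.12 (cv2) and the standard library are available. Lean on these libraries where they do the work, as an engineer would, in place of code of your own. Each camera call takes 0.05 s, during which the arm holds its last target. There are 200 camera calls.

## Task

Six cans ride on the turntable of the filling stand, five packed with cardboard and one empty. With a fingertip, flick the turntable by its black rim so that it spins on its own and goes round at least one full turn, showing that every can passes clear of the spout; then, while it is still running, brake it with a fingertip on its rim so that it comes to rest with the spout over the middle of the empty can, in that one stop, not halted elsewhere and shunted into place afterwards. Touch nothing but the turntable's rim, leave the cans standing in their seats and the other things where they are, and take the finger away at the end.

Things in the scene. Friction and masses are not known exactly. Their poses are not given: they have to be found in the camera images.
- turntable (a joint): angle the turntable has turned: 0 at the start, positive anticlockwise from above, counting on without limit either way (6.283 is a full turn); spin it either way. Free ball bearing, inertia 0.04 kg m2 loaded: it loses about 0.12 rad/s each second, so from 1.5 rad/s it runs some 9 rad. A fingertip pressed on the rim with a few newtons stops it within 0.1 s; it stays where it is left.
- turntable_centre (a point): centre of the turntable, on its upright axis, at the height of the deck top, 60 mm above the bench. The turntable is a level metal disc 350 mm in diameter, 18 mm thick (underside 42 mm above the bench, open beneath), edged with black rubber. Its rim is bare deck from 120 to 175 mm from the axis.
- spout (a point): mouth of the fixed brass filling spout, pointing down, 14 mm across, 146 mm above the bench, 84 mm from the turntable's axis, 16 mm above the can rims
- filler: the fixed kettle post with kettle, tap and spout. Its origin is on the bench right under the turntable's centre; its x axis points towards the spout and, 262 mm out, the middle of the ochre kettle, 124 mm across, lid knob 246 mm up. The spout's level pipe runs along x (top 172 mm, red tap handle 184 mm up). The kettle lies on the far side of the turntable, or left or right.
- empty_can_mid (a point): the empty can: open, bare inside; tinplate can, 74 mm across, 70 mm high, standing loose on the turntable between its blue hub and two low pins; the point is half-way up on its axis. The six cans sit 60 degrees apart, 84 mm from the turntable's axis; at the start the two next to the spout stand 14 to 46 degrees off it.
- can_a_mid (a point): a packed can: coiled cardboard in set wax, a card wick standing 10 mm above its rim; tinplate can, 74 mm across, 70 mm high, standing loose on the turntable between its blue hub and two low pins; the point is half-way up on its axis
- can_b_mid (a point): a packed can: coiled cardboard in set wax, a card wick standing 10 mm above its rim; tinplate can, 74 mm across, 70 mm high, standing loose on the turntable between its blue hub and two low pins; the point is half-way up on its axis
- can_c_mid (a point): a packed can: coiled cardboard in set wax, a card wick standing 10 mm above its rim; tinplate can, 74 mm across, 70 mm high, standing loose on the turntable between its blue hub and two low pins; the point is half-way up on its axis
- can_d_mid (a point): a packed can: coiled cardboard in set wax, a card wick standing 10 mm above its rim; tinplate can, 74 mm across, 70 mm high, standing loose on the turntable between its blue hub and two low pins; the point is half-way up on its axis
- can_e_mid (a point): a packed can: coiled cardboard in set wax, a card wick standing 10 mm above its rim; tinplate can, 74 mm across, 70 mm high, standing loose on the turntable between its blue hub and two low pins; the point is half-way up on its axis
- spare_can_mid (a point): a spare packed can on the bench, paper-banded, 84 mm across, 90 mm high; the point is at its centre, 45 mm up
- scraper_mid (a point): a scraper lying on the bench, 170 mm long, black handle 20 mm wide, 14 mm high; the point is at its middle, 7 mm up
- mug_mid (a point): a white mug, 76 mm across, 80 mm high, standing on the bench; the point is half-way up on its axis

How it is judged:
By the outcome, as a careful person would: the job done as asked, in the order asked, and still so for the second after the job is handed in, with the robot touching nothing.
It also fails if it takes over 58 s, if anything falls off the work surface, if the arm or the gripper's body presses on something with over 40 N, if the wrist force passes 120 N, or if a joint passes its speed limit or range.

## Working session

There is one attempt and no reset: what is moved stays moved. The work goes in short steps, Python scripts to look and compute and a shell command to move; the robot and the scene stay as the last step left them, time stands still between calls to the robot, and variables do not carry over. Pictures are saved under pics/ and viewed, about 8 in all and at most 12, crops included, and the job is handed in when it is done.

```bash
ls; mkdir -p pics; python3 - <<'E'
from rig import robot,camera
import cv2,numpy as np
o=robot.get_obs();print(o['time'],o['position'],o['tool_rot'],o['grip_width'])
for n in('scene','top'):
    c=camera(n);cv2.imwrite(f'pics/{n}0.png',c['pixels']);np.savez(f'{n}0.npz',**c);print(n,c['mtx'].tolist(),c['R'].tolist(),c['t'].tolist())
E
```

```text
pics
0.0 [0.18003916 0.59778811 0.24358806] [ 8.02683827e-01  5.96403823e-01 -9.61167535e-04  4.79924775e-04] 0.08686515295224084
scene [[574.6833452130346, 0.0, 323.5822837754667], [0.0, 574.6833452130346, 231.39715491440154], [0.0, 0.0, 1.0]] [[-0.8883589703476572, 0.45895261617157695, 0.013447524386121325], [0.38693279003553177, 0.7640807150717015, -0.5162011980331277], [-0.24718688435709796, -0.4533686766471436, -0.8563617735729733]] [0.46184049980864056, -0.18351785886450547, 1.4162648614313835]
top [[522.6995005234205, 0.0, 325.06547072175874], [0.0, 522.6995005234205, 243.19577504936737], [0.0, 0.0, 1.0]] [[0.007909243467957579, -0.9999476663740536, 0.006489097075010157], [-0.9820203701182196, -0.008991097683753299, -0.18856074044009238], [0.18860921647851484, -0.004881052706695497, -0.9820400902121232]] [0.02445229592987966, 0.5787601052116252, 1.2862007454927649]
```

View pics/scene0.png

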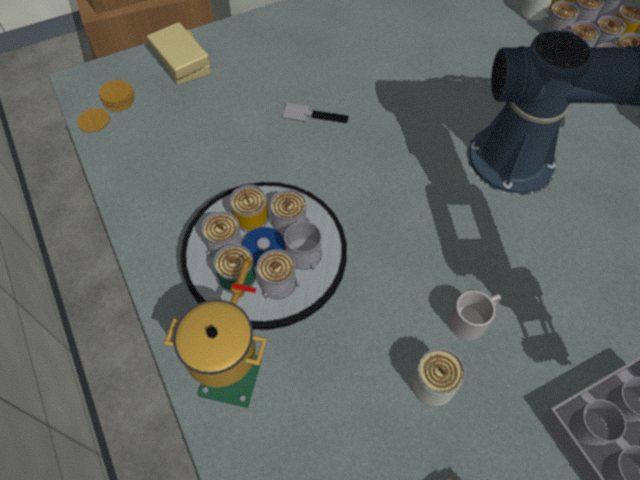

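View pics/top0.png

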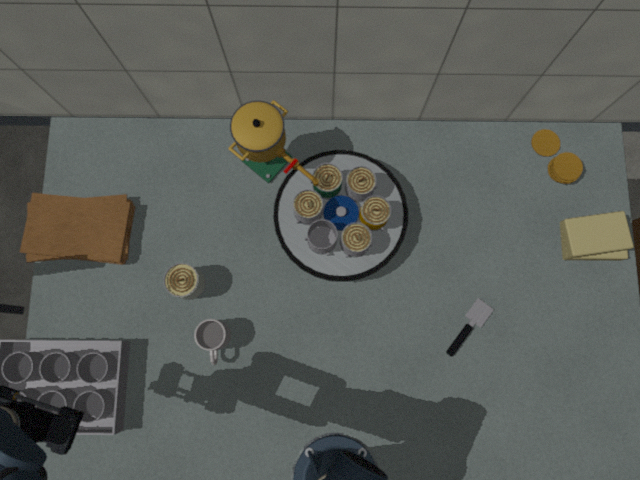

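Top view: turntable around (341,213), empty can at (322,236), spout pipe at (308,175), kettle upper left at (258,125). The scene view agrees: empty can at (302,242), kettle at (213,340).

```bash
cat > h.py <<'E'
import numpy as np,cv2
from scipy.optimize import least_squares
def ray(c,uv,z):
    uv=np.atleast_2d(uv).astype(float);d=np.c_[(uv-c['mtx'][:2,2])/np.diag(c['mtx'])[:2],np.ones(len(uv))]@c['R']
    o=-c['R'].T@c['t'];return o+d*((z-o[2])/d[:,2])[:,None]
def proj(c,X):
    p=(c['R']@np.asarray(X,float)+c['t'])@c['mtx'].T;return p[:2]/p[2]
def blobs(m,lo=40):
    n,l,s,ce=cv2.connectedComponentsWithStats(m.astype(np.uint8));return [(s[i,4],ce[i],s[i,:4]) for i in range(1,n) if s[i,4]>=lo]
E
python3 - <<'E'
from h import *
for n,c0,r in(('top',(341,213),85),('scene',(264,254),105)):
    c=dict(np.load(n+'0.npz'));im=c['pixels'];hsv=cv2.cvtColor(im,cv2.COLOR_BGR2HSV);g=im.max(2)
    # rim: first darkest along radial lines, from world guess
    C=ray(c,[c0],.06)[0]
    for it in range(3):
        P=[]
        for a in np.arange(0,2*np.pi,.05):
            rs=np.arange(.155,.19,.001);uv=np.array([proj(c,C+[x*np.cos(a),x*np.sin(a),0]) for x in rs]) 
            v=cv2.remap(g.astype(np.float32),uv[:,0].astype(np.float32)[None],uv[:,1].astype(np.float32)[None],1)[0]
            # inner edge: steepest bright->dark
            w=np.gradient(v);k=w.argmin()
            if w[k]<-4:P.append(C[:2]+rs[k]*np.array([np.cos(a),np.sin(a)]))
        P=np.array(P);f=least_squares(lambda q:np.hypot(*(P-q[:2]).T)-q[2],[*C[:2],.17],loss='soft_l1',f_scale=.002)
        C=np.array([*f.x[:2],.06])
    print(n,'centre',f.x,len(P))
    h,s,v=cv2.split(hsv)
    print(' tap',[(a,b,ray(c,b,.18)[0][:2]) for a,b,_ in blobs(((h<8)|(h>172))&(s>150)&(v>90),8)])
    x0,y0=np.array(c0)-r;x1,y1=np.array(c0)+r
    m=(h>12)&(h<32)&(s>60)&(s<255)&(v>90)
    for a,b,_ in blobs(m,60):
        X=ray(c,b,.13)[0][:2]-C[:2]
        if np.hypot(*X)<.45:print(' tan',a,b.round(1),'r %.3f ang %.1f'%(np.hypot(*X),np.degrees(np.arctan2(X[1],X[0]))))
    for a,b,_ in blobs(g<45,15):
        X=ray(c,b,.244)[0][:2]-C[:2]
        if np.hypot(*X)<.3:print(' dark',a,b,'knob? r %.3f ang %.1f'%(np.hypot(*X),np.degrees(np.arctan2(X[1],X[0]))))
    big=cv2.resize(im[y0-60:y1+60,x0-60:x1+60],None,fx=2,fy=2,interpolation=2);cv2.imwrite(f'pics/{n}_c.png',big[:600,:800])
E
```

```text
top centre [ 0.65686109 -0.00949337  0.16223242] 126
 tap [(np.int32(62), array([290.38709677, 165.4516129 ]), array([0.74291889, 0.11436663]))]
 tan 80 [279.  106.2] r 0.306 ang 31.4
 tan 1926 [256.4 125.5] r 0.300 ang 45.9
 tan 153 [238.2 151.4] r 0.293 ang 61.7
 tan 520 [323.3 175.4] r 0.091 ang 29.8
 tan 499 [360.5 180. ] r 0.082 ang -34.9
 tan 527 [307.3 203.6] r 0.084 ang 86.0
 tan 595 [374.4 210.6] r 0.082 ang -97.2
 tan 557 [355.9 237.1] r 0.085 ang -155.2
 tan 707 [180.3 279.5] r 0.425 ang 115.6
 dark 36 [256.05555556 122.80555556] knob? r 0.260 ang 50.5
 dark 1572 [343.05089059 219.59160305] knob? r 0.061 ang 179.7
 dark 92 [329.92391304 193.30434783] knob? r 0.030 ang 91.5
scene centre [ 0.65845728 -0.00669293  0.16233268] 115
 tap [(np.int32(111), array([243.13513514, 287.40540541]), array([0.74406513, 0.11581735]))]
 tan 608 [247.8 200. ] r 0.080 ang -94.2
 tan 607 [287.8 204.7] r 0.081 ang -156.3
 tan 377 [252. 219.] r 0.034 ang -81.8
 tan 667 [220.2 227.4] r 0.083 ang -32.6
 tan 773 [233.8 262.7] r 0.087 ang 28.7
 tan 769 [275.7 266.8] r 0.087 ang 84.7
 tan 124 [235.8 295.2] r 0.146 ang 47.0
 tan 4098 [212.8 336.6] r 0.234 ang 44.2
 tan 166 [170.4 332.8] r 0.263 ang 27.7
 tan 1116 [232.9 367.9] r 0.281 ang 55.8
 tan 1303 [441.2 371.1] r 0.435 ang 112.0
 dark 227 [329.57709251 116.39647577] knob? r 0.242 ang -151.2
 dark 1149 [307.5691906  276.67101828] knob? r 0.185 ang 93.9
 dark 592 [195.28716216 248.10810811] knob? r 0.144 ang 19.3
 dark 76 [211.25       331.48684211] knob? r 0.262 ang 50.4
```

Everything agrees: the centre is (0.6577, -0.008), the knob sits at r 0.262 and 50.4° in both views, and the cans are at 25.3° + 60k. The empty slot is at about 145.3°, so I need about -94.9° - 360° clockwise (7.94 rad). I'll move to the near side of the rim with the jaws shut.

```bash
python3 -m pendant '[[[0,0,0],-8.4],[[0,0,0],-8.4],[[-45,42,0],0],[[-45,42,0],0],[[-45,42,0],0],[[-45,42,0],0],[[-45,42,0],0],[[-45,42,0],0]]' 0 20
python3 -m pendant '[[[-60,0,0],0],[[-60,0,0],0],[[-60,0,0],0],[[-60,0,0],0],[[-60,0,0],0],[[-60,0,0],0],[[0,0,0],0],[[0,0,0],0]]'
python3 - <<'E'
from rig import robot,camera
from h import *
from scipy.spatial.transform import Rotation as R
o=robot.get_obs();print(o['time'],o['position'],R.from_quat(o['tool_rot']).as_matrix().round(3),o['ft_force'])
for n in('top','scene'):
    c=camera(n);cv2.imwrite(f'pics/{n}1.png',c['pixels'])
a=cv2.imread('pics/top1.png')[100:480,150:500];b=cv2.imread('pics/scene1.png')[80:460,150:580]
cv2.imwrite('pics/both1.png',np.hstack([a,b]))
E
```

```text
time: 1.1
position: [0.4334, 0.3268, 0.2443]
tool_rot: [0.707, 0.707, -0.0, -0.0]
ft_force: [0.7, 0.5, 0.5]
grip_width: 0.0152
time: 2.1
position: [0.4321, -0.0313, 0.2443]
tool_rot: [0.707, 0.707, -0.0, -0.001]
ft_force: [-0.8, 0.9, 0.8]
grip_width: 0.0006
2.1 [ 0.43210344 -0.03129521  0.24427519] [[ 0.001  1.    -0.001]
 [ 1.    -0.001  0.001]
 [ 0.001 -0.001 -1.   ]] [-0.75093607  0.85656024  0.76869534]
```

View pics/both1.png

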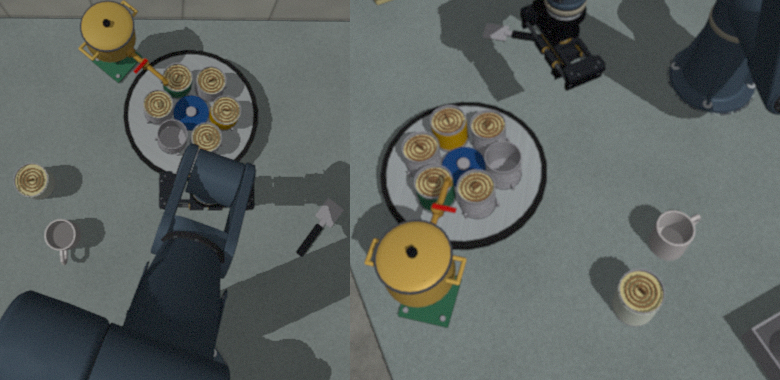

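The body's long side lies along y, so it clears the cans. The scene camera sees all the cans unobstructed: empty can at crop (502,158), deck unchanged. Next I'll descend outside the rim and touch it radially to find the contact.

```bash
python3 -m pendant '[[[23,0,50],0],[[0,0,50],0],[[0,0,50],0],[[0,0,28],0],[[0,15,0],0],[[0,15,0],0],[[0,3,0],0],[[0,0,0],0]]'
for i in 1 ; do python3 -m pendant '[[[0,1,0],0],[[0,0,0],0]]';done
```

```text
time: 3.2
position: [0.4666, -0.0085, 0.0677]
tool_rot: [0.707, 0.707, 0.001, 0.001]
ft_force: [-0.3, 0.8, 0.9]
grip_width: 0.0007
time: 3.45
position: [0.4663, -0.0085, 0.0668]
tool_rot: [0.707, 0.707, -0.0, -0.0]
ft_force: [0.6, 0.5, -0.1]
grip_width: 0.0005
```

```bash
for i in 1; do python3 -m pendant '[[[0,2,0],0],[[0,0,0],0]]'; python3 -m pendant '[[[0,2,0],0],[[0,0,0],0]]'; python3 -m pendant '[[[0,1,0],0],[[0,0,0],0]]';done
```

```text
time: 3.7
position: [0.4688, -0.0086, 0.0665]
tool_rot: [0.707, 0.707, 0.0, 0.0]
ft_force: [-0.6, 0.2, -1.2]
grip_width: 0.0003
time: 3.95
position: [0.4708, -0.0086, 0.0665]
tool_rot: [0.707, 0.707, 0.0, 0.0]
ft_force: [-0.1, -0.5, 0.3]
grip_width: 0.0005
time: 4.2
position: [0.4713, -0.0084, 0.0665]
tool_rot: [0.707, 0.707, -0.0, -0.0]
ft_force: [-1.3, 0.3, 0.1]
grip_width: 0.0002
```

```bash
python3 -m pendant '[[[0,1,0],0],[[0,0,0],0]]'; python3 -m pendant '[[[0,1,0],0],[[0,0,0],0]]'
```

```text
time: 4.45
position: [0.4714, -0.0082, 0.0665]
tool_rot: [0.707, 0.707, -0.001, -0.001]
ft_force: [-2.6, 0.3, 1.1]
grip_width: 0.0004
time: 4.7
position: [0.4715, -0.008, 0.0665]
tool_rot: [0.707, 0.707, -0.001, -0.002]
ft_force: [-5.3, 0.2, 5.0]
grip_width: 0.0005
```

The rim gives contact at a commanded x of about 0.4707, with stiffness about 2 N/mm. I'll back off and go to the start of the sweep.

```bash
python3 -m pendant '[[[0,-15,0],0],[[-60,0,0],0],[[-60,0,0],0],[[0,19,0],0],[[0,0,0],0],[[0,0,0],0]]'
cat > track.py <<'E'
# fit deck angle from the five card discs seen by the scene camera; prints time and spin state
from rig import robot,camera
from h import *
import sys,json,os
C=np.array([.6577,-.008])
def ang():
    t=robot.get_obs()['time'];c=camera('scene');h,s,v=cv2.split(cv2.cvtColor(c['pixels'],cv2.COLOR_BGR2HSV))
    m=(h>12)&(h<32)&(s>60)&(v>90);A=[]
    for a,b,_ in blobs(m,350):
        X=ray(c,b,.13)[0][:2]-C
        if a<1000 and .070<np.hypot(*X)<.100:A.append(np.degrees(np.arctan2(X[1],X[0])))
    A=np.array(A)
    if len(A)<3: return t,None,len(A)
    p=np.degrees(np.angle(np.exp(1j*np.radians(A*6)).mean()))/6
    k=set(np.round((A-p)/60).astype(int)%6);e=[i for i in range(6) if i not in k]
    return t,p,[round(((p+60*i+180)%360)-180,1) for i in e]
if __name__=='__main__':
    for i in range(int(sys.argv[1])):
        print(ang())
E
python3 track.py 2
```

```text
time: 5.45
position: [0.4767, -0.1275, 0.0664]
tool_rot: [0.707, 0.708, -0.0, -0.001]
ft_force: [-0.2, -0.1, 0.2]
grip_width: 0.0005
(5.45, np.float64(28.953094819381146), [np.float64(149.0)])
(5.5, np.float64(29.007391466121813), [np.float64(149.0), np.float64(-91.0)])
```

```bash
python3 - <<'E'
from rig import camera
from h import *
C=np.array([.6577,-.008])
for n in('scene0','now'):
    c=camera('scene') if n=='now' else dict(np.load(n+'.npz'))
    h,s,v=cv2.split(cv2.cvtColor(c['pixels'],cv2.COLOR_BGR2HSV))
    for a,b,_ in blobs((h>12)&(h<32)&(s>60)&(v>90),100):
        X=ray(c,b,.13)[0][:2]-C
        if np.hypot(*X)<.12: print(n,a,b.round(1),'%.3f %.1f'%(np.hypot(*X),np.degrees(np.arctan2(X[1],X[0]))))
E
```

```text
scene0 608 [247.8 200. ] 0.079 -93.7
scene0 607 [287.8 204.7] 0.080 -157.0
scene0 476 [252.2 219.1] 0.033 -80.4
scene0 667 [220.2 227.4] 0.082 -31.5
scene0 773 [233.8 262.7] 0.088 29.2
scene0 769 [275.7 266.8] 0.088 84.3
now 1096 [247.8 208.8] 0.059 -86.7
now 611 [286.2 203.7] 0.080 -154.0
now 666 [219.5 229.3] 0.083 -28.5
now 754 [235.2 263.5] 0.088 31.3
now 774 [278.  265.9] 0.088 87.3
```

```bash
python3 - <<'E'
s=open('track.py').read()
s=s.replace("(s>60)&(v>90)","(s>60)&(s<SM)&(v>90)").replace("blobs(m,350)","blobs(cv2.morphologyEx(m.astype(np.uint8),cv2.MORPH_OPEN,np.ones((3,3))),250)").replace("A.append(","Z.append(complex(*X));A.append(").replace("A=[]","A=[];Z=[]").replace("def ang():","SM=170\ndef ang():").replace(".070<",".065<").replace("<.100","<.105")
s=s.replace("    k=set(","""    K=np.round((A-p)/60).astype(int)%6;S=np.exp(1j*np.radians(60*K))
    off,g=np.linalg.lstsq(np.c_[np.ones(len(K)),S],np.array(Z),rcond=None)[0];p=(np.degrees(np.angle(g))+30)%60
    p=(np.degrees(np.angle(g)));k=set(K);e=[i for i in range(6) if i not in k]
    return round(t,3),round(p,2),len(A),round(abs(g),4),[round(((p+60*i+180)%360)-180,1) for i in e]
    k=set(""")
open('track.py','w').write(s)
from h import *
from rig import robot,camera
c=dict(np.load('scene0.npz'));hs=cv2.cvtColor(c['pixels'],cv2.COLOR_BGR2HSV)
print('yellow',np.percentile(hs[214:224,246:258,1],[5,50,95]),'card',np.percentile(hs[220:234,212:228,1],[5,50,95]))
import track
for sm in(150,170,190):
    track.SM=sm
    print(sm,track.ang());cc=track.camera;track.camera=lambda n:c;print('  initial',track.ang());track.camera=cc
E
```

```text
yellow [ 36.3 241.  255. ] card [ 84. 104. 130.]
150 (5.6, np.float64(27.2), 5, np.float64(0.0835), [np.float64(147.2)])
  initial (5.65, np.float64(24.21), 5, np.float64(0.0835), [np.float64(144.2)])
170 (5.65, np.float64(27.44), 5, np.float64(0.0832), [np.float64(147.4)])
  initial (5.7, np.float64(24.26), 5, np.float64(0.0834), [np.float64(144.3)])
190 (5.7, np.float64(28.66), 5, np.float64(0.0837), [np.float64(148.7)])
  initial (5.75, np.float64(25.53), 5, np.float64(0.0837), [np.float64(145.5)])
```

The tracker works: the fit radius is 83.4 mm against the given 84 mm, and the empty can is at 147.4°. The deck moved about 3° when I took the finger off. Now the flick.

```bash
sed -i 's/SM=170/SM=160/' track.py; python3 -m pendant '[[[34,0,0],0],[[34,0,0],0],[[34,0,0],0],[[34,0,0],0],[[34,0,0],0],[[34,0,0],0],[[15,-12,0],0],[[0,-5,0],0]]'; python3 track.py 4
```

```text
time: 6.75
position: [0.4587, 0.0913, 0.0665]
tool_rot: [0.706, 0.708, -0.001, -0.001]
ft_force: [-0.3, -0.1, -0.9]
grip_width: 0.0006
(6.75, np.float64(20.93), 5, np.float64(0.0835), [np.float64(80.9)])
(6.8, np.float64(17.1), 5, np.float64(0.0836), [np.float64(77.1)])
(6.85, np.float64(13.08), 5, np.float64(0.0835), [np.float64(73.1)])
(6.9, np.float64(8.86), 5, np.float64(0.0836), [np.float64(68.9)])
```

```bash
python3 -m pendant '[[[-50,0,0],0],[[-49,0,0],0],[[0,7,0],0],[[0,0,0],0],[[0,0,0],0],[[0,0,0],0],[[0,0,0],0],[[0,0,0],0]]'; python3 track.py 2;python3 -m pendant '[[[0,0,0],0],[[0,0,0],0],[[0,0,0],0],[[0,0,0],0],[[0,0,0],0],[[0,0,0],0],[[0,0,0],0],[[0,0,0],0]]'; python3 track.py 2
```

```text
time: 7.95
position: [0.4675, -0.0081, 0.0666]
tool_rot: [0.707, 0.708, -0.0, -0.0]
ft_force: [-0.6, -0.1, -0.2]
grip_width: 0.0003
(7.95, np.float64(-14.53), 5, np.float64(0.0819), [np.float64(-14.5)])
(8.0, np.float64(-20.95), 5, np.float64(0.0831), [np.float64(-20.9)])
time: 9.05
position: [0.4676, -0.0085, 0.0666]
tool_rot: [0.707, 0.707, -0.0, 0.0]
ft_force: [0.4, 0.8, -0.5]
grip_width: 0.0005
(9.05, np.float64(20.13), 5, np.float64(0.0838), [np.float64(-99.9)])
(9.1, np.float64(16.72), 5, np.float64(0.0837), [np.float64(-103.3)])
```

```bash
python3 -m pendant '[[[0,0,0],0],[[0,0,0],0],[[0,0,0],0],[[0,0,0],0],[[0,0,0],0],[[0,0,0],0],[[0,0,0],0],[[0,0,0],0]]'; python3 track.py 3;python3 -m pendant '[[[0,0,0],0],[[0,0,0],0],[[0,0,0],0]]'; python3 track.py 3
```

```text
time: 10.15
position: [0.4676, -0.0085, 0.0666]
tool_rot: [0.707, 0.707, 0.0, 0.0]
ft_force: [-0.0, 0.2, -0.3]
grip_width: 0.0003
(10.15, np.float64(5.67), 5, np.float64(0.0837), [np.float64(-174.3)])
(10.2, np.float64(2.57), 5, np.float64(0.0838), [np.float64(-177.4)])
(10.25, np.float64(-0.42), 5, np.float64(0.0839), [np.float64(179.6)])
time: 10.68
position: [0.4676, -0.0085, 0.0666]
tool_rot: [0.707, 0.707, -0.0, 0.0]
ft_force: [0.4, -0.6, 0.1]
grip_width: 0.0004
(10.675, np.float64(-29.09), 5, np.float64(0.083), [np.float64(150.9)])
(10.725, np.float64(27.8), 5, np.float64(0.0834), [np.float64(147.8)])
(10.775, np.float64(25.01), 5, np.float64(0.0834), [np.float64(145.0)])
```

```bash
python3 -m pendant '[[[0,0,0],0],[[0,0,0],0],[[0,0,0],0],[[0,0,0],0],[[0,0,0],0],[[0,0,0],0],[[0,0,0],0],[[0,0,0],0]]'; python3 track.py 4
```

```text
time: 11.82
position: [0.4676, -0.0085, 0.0666]
tool_rot: [0.707, 0.707, -0.0, 0.0]
ft_force: [0.4, 0.4, 0.7]
grip_width: 0.0003
(11.825, np.float64(23.71), 5, np.float64(0.0836), [np.float64(83.7)])
(11.875, np.float64(21.07), 5, np.float64(0.0835), [np.float64(81.1)])
(11.925, np.float64(18.7), 5, np.float64(0.0836), [np.float64(78.7)])
(11.975, np.float64(16.01), 5, np.float64(0.0837), [np.float64(76.0)])
```

At 11.9 s the empty can is at 79.9° and turning at about 53°/s. The brake stroke should therefore start at about 12.40 s, three rows from now.

```bash
python3 -m pendant '[[[0,0,0],0],[[0,0,0],0],[[0,0,0],0],[[0,12,0],0],[[0,0,0],0],[[0,0,0],0]]'; python3 track.py 2
```

```text
time: 12.78
position: [0.4717, -0.0066, 0.066]
tool_rot: [0.707, 0.708, -0.005, -0.008]
ft_force: [-11.3, 0.1, 7.8]
grip_width: 0.0003
(12.775, np.float64(-10.26), 5, np.float64(0.0836), [np.float64(49.7)])
(12.825, np.float64(-10.33), 5, np.float64(0.0835), [np.float64(49.7)])
```

It is at rest at 49.7° against the target 50.4°. Now a gentle radial release.

```bash
python3 -m pendant '[[[0,-3,0],0],[[0,-3,0],0],[[0,-3,0],0],[[0,-4,0],0],[[0,-15,0],0],[[0,-30,0],0],[[0,0,-40],0],[[0,0,-50],0]]'; python3 track.py 2; python3 -m pendant '[[[0,-5,-50],0],[[0,0,0],0],[[0,0,0],0],[[0,0,0],0]]'; python3 track.py 2
python3 - <<'E'
from rig import camera
import cv2,numpy as np
a,b=[camera(n)['pixels'] for n in('top','scene')]
cv2.imwrite('pics/end.png',np.hstack([cv2.resize(a[90:290,220:420],None,fx=2,fy=2,interpolation=2),cv2.resize(b[170:370,160:360],None,fx=2,fy=2,interpolation=2)]))
E
```

```text
time: 13.88
position: [0.4198, -0.0083, 0.1567]
tool_rot: [0.707, 0.707, -0.001, -0.002]
ft_force: [0.6, -0.5, -1.7]
grip_width: 0.0004
(13.875, np.float64(-9.31), 5, np.float64(0.0835), [np.float64(50.7)])
(13.925, np.float64(-9.29), 5, np.float64(0.0836), [np.float64(50.7)])
time: 14.48
position: [0.4156, -0.0083, 0.2053]
tool_rot: [0.707, 0.707, -0.001, -0.001]
ft_force: [0.1, -0.3, -0.9]
grip_width: 0.0006
(14.475, np.float64(-9.33), 5, np.float64(0.0836), [np.float64(50.7)])
(14.525, np.float64(-9.31), 5, np.float64(0.0835), [np.float64(50.7)])
```

View pics/end.png

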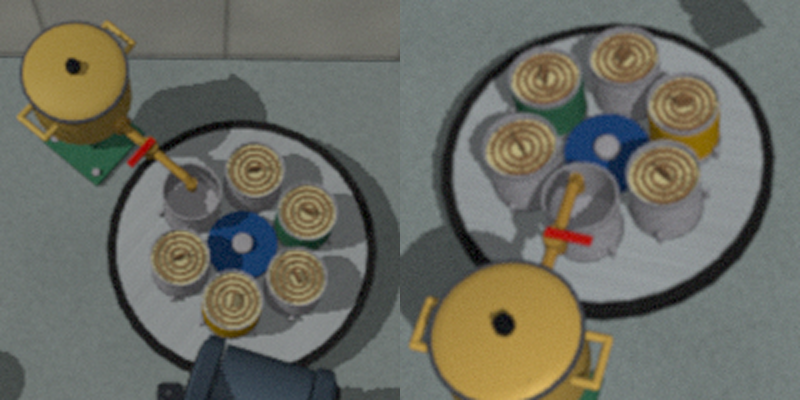

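The empty can's rim is centred on the spout end: top crop, tip at about (193,187), can at about (192,190). The scene crop agrees, at (577,180). All six cans are standing in their seats, and the arm is clear.

```bash
python3 -c "
from rig import order
print(order.hand_in())"
```

```text
the job is handed in; nothing more can be done
None
```

The empty can came to rest under the spout in a single braking stop, and I handed the job in at about 14.6 s.

- **Flick:** I swept the closed fingertip along the near edge of the rim, which set the turntable spinning clockwise at about 1.4 rad/s. It ran free for about 1.1 turns, or about 1.27 turns counting the flick.
- **Brake:** I pressed radially on the rim once while it was still turning at about 0.85 rad/s, with about 11 N measured after it stopped.
- **Final position:** The last camera checks put the empty can at 50.7° and the spout at 50.4°, about 0.5 mm apart and well inside the measuring error. The reading held steady for 0.65 s after the finger was away. Both views show the spout end over the middle of the can and all six cans in their seats.

**Checks that did not fully agree:**
- **Before the flick:** Finding the rim with a light touch turned the deck about 3° anticlockwise.
- **On release:** Taking the brake finger off let the deck spring about 1°, from 49.7° to 50.7°, towards the spout and past it by 0.3°.
- **Red tap handle:** It read about 55°, while the kettle knob read 50.4° in both views. I used the knob, and the final pictures agree with it.
- **Other objects:** I did not re-measure the mug, spare can or scraper at the end; the arm never went near enough to touch them.

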